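Lay the abrasive block down on its board and park it against the stop

TASK

The abrasive block has been left standing on its end on the plywood parking board. Push it over so that it drops flat onto the board with its red back facing up, then push it along the board until its leading end sits flush against the dark wooden stop strip. Only push it: do not lift or carry it, never let it fall red side down, do not knock the things lying around, and leave it parked with the hand clear.

Things in the scene. Friction and masses are not known exactly. Their poses are not given: they have to be found in the camera images.
- board: Plywood parking board, 240 x 120 mm (its x, y), raised on four rubber feet and fixed to the bench; place and heading vary. Origin under its centre at bench height, z up; its flat top is 32 mm above the bench. A dark wooden stop strip, 20 mm thick and 20 mm higher than the board's top, runs across its +x end; the strip's inner face is the plane x = +100 mm of the board.
- stop_face (a point): Middle of the foot of the stop strip's inner face, where it meets the board's top; axes as the board's (x points into the stop).
- block: Abrasive block, 50 x 90 x 34 mm (its x, y, z), 0.11 to 0.22 kg, grey with a red back. Origin at the centre of its large grey face (-z), which must end on the board; the red back is the +z face, 34 mm away. It starts standing on its -y end on the board, y axis up, 90 mm tall, origin 45 mm above the board, red back facing away from the stop within 9 degrees.
- block_front (a point): Centre of the block's +y end (25 mm to its long sides, 17 mm to the red and grey faces): the top while it stands, the leading end when it lies. Pushed high on the red back, the block tips towards the stop, goes over by itself after about 20 degrees and drops flat, red up, 3 to 8 cm short of the stop. Pushed low, it slides upright.
- block_rear (a point): Centre of the block's -y end: the end it stands on at first, the trailing end, away from the stop, when it lies. A broad push on its middle slides the block along; pushed into the stop askew by more than a few degrees it tends to jam there instead of turning square, so square it up first, e.g. by nudging a long side near this end.
- tape_roll: Bystander: roll of black tape lying flat, 64 mm across, 20 mm high, loose; origin at the centre of its underside. Lies left of the board, towards the back.
- bearing: Bystander: ball bearing lying flat, 52 mm across, 15 mm high, loose; origin at the centre of its underside. Lies right of the board.
- coupler: Bystander: steel air coupler lying down, 25 x 60 x 25 mm, loose; origin at the centre of its underside. Lies near the robot's edge of the bench.
Things that resemble listed ones, but are neither listed nor needed, are in the scene too. Of the things shaped like the block, the grey one is meant.

How it is judged (in metres and radians):
On the way:
1. the block lies flat on the board, red back up, still short of the stop (angle between block's own z axis and vertical below 0.12 rad and height (world z) of block between 0.026 and 0.04 m and x of block in the frame of board between -0.12 and 0.075 m and y of block in the frame of board between -0.045 and 0.045 m and x of block_front in the frame of stop_face below -0.008 m), for 0.1 s.
At the end, for the whole second after the job is handed in: The block lies flat on the board (within 7 degrees), red back up, its centre within 45 mm of the board's centre line, its leading end within 5 mm of the stop's face and square to it within 5 degrees, at rest (angle between block's own z axis and vertical below 0.12 rad and height (world z) of block between 0.026 and 0.04 m and x of block in the frame of board between -0.12 and 0.075 m and y of block in the frame of board between -0.045 and 0.045 m and x of block_front in the frame of stop_face above -0.005 m and angle between the y axis of block and the x axis of board, either way round below 0.09 rad and linear speed of block below 0.01 m/s); the robot touches nothing.
It fails at once if the block is lifted (height (world z) of block above 0.085 m or (angle between block's own z axis and vertical below 0.25 rad and height (world z) of block above 0.048 m)).
It fails at once if the block falls red side down (angle between block's own z axis and vertical above 2.3 rad).
It fails at once if a thing lying around is knocked (moved more than 15 mm) (distance of any of tape_roll, bearing, coupler from where it was at the start of the episode above 0.015 m).
It also fails if it takes over 58 s, if anything falls off the work surface, if the arm or the gripper's body presses on something with over 40 N, if the wrist force passes 120 N, or if a joint passes its speed limit or range.

ROBOT

A 7-joint arm with a two-finger parallel gripper is mounted at the origin on a cart in front of the work surface, level with it; the furniture and walls round the work are solid. World frame = base frame: x ahead of the robot, y to its left, z up, the work surface at z = 0. Lengths are in mm, angles in degrees, forces in N, time in s.
With the tool pointing down it reaches from about 350 to 775 mm from the base axis. Payload 3.1 kg.
Tool frame: the origin (TCP) lies at the centre of the arm's flange, where the gripper is bolted on; the fingertips stand 173 mm ahead of it and the grasp point (between the pads) lies 155 mm ahead of it (r.grasp_offset is the distance from the TCP to the grasp point, in mm); x points along the fingers, z is the direction in which the jaws open and shut, and the axes are right-handed (so a half turn about x gives the same grasp; the last joint's range is limited). The gripper opens to 85 mm and grips with 20 to 120 N. Pads are 22 mm wide; open, the fingers measure 114 mm over their backs; the gripper's body (76 mm by 85 mm) begins 54 mm behind the grasp point. The pads swing forward as they close: fully open they stand 13 mm farther back than shut.
Start: joints at [-74.353, 17.813, 0.802, 86.603, -0.252, 75.585, -1.558], TCP at [170.263, 522.995, 404.704] pointing down, gripper open.
Joint ranges: [-154.91, 154.91], [-16.99, 109.72], [-72.82, 74.43], [7.12, 147.25], [-82.49, 262.49], [11.32, 116.49], [-174.64, 174.64]. Speed limits (degrees/s): [159.86, 159.86, 180, 180, 180, 180, 180].

INTERFACE

Orientations are given as a 3x3 rotation matrix whose columns are the frame's x, y, z axes.
In Python, from bench import r, grab_frame gives the robot as it stands. The module is installed in compiled form; this text tells all that it offers.
- The arm moves only by the tool carry_out, never from a script. Its argument "increments" is one flat list of numbers, 7 for each row, row after row: the shift along the tool's x, y, z in m, then the turn, a rotation vector about the tool's x, y, z in rad, then the opening, from -1 (shut) to 1 (fully open). A call has 1 to 5 rows; each row shifts and turns the commanded pose from where the row before left it, along the tool's axes as they then stand; what a row does not reach is not made up. A row lasts 1/8 s, in which the tool goes at most 62.5 mm and 10.7 degrees, less where a joint would pass 70% of its speed; a pose out of reach is approached as far as the arm can. A call is refused whole if a number of a shift passes 0.0625 or a number of a turn 0.188, either way. A call with a gripper value outside its range is refused whole. The fingers move at their own pace and stop on an object; the grip force is fixed at half the most. Time passes only in rows, so rows that do not move let the fingers close. It gives the time, the measured TCP pose, the force and the opening at its end, in the units of the state.
- r.read_state(): the state, without advancing time (a new reading comes with each control period).
- grab_frame(name): name is "scene" or "top" or "wrist"; returns a dict with "color" (420x560x3 uint8, red, green, blue), "camera_matrix" (3x3 intrinsics, pixels), "distortion" ([k1, k2, p1, p2, k3] as OpenCV has them; the pictures are not rectified), "view" (4x4, takes a point from world to camera coordinates). Camera axes: x right, y down, z forward; pixel columns grow to the right and rows downward; lengths in mm; the calibration is good to about 2 mm. A picture is of the moment at which its call begins. There is no depth.
- r.sign_off(): hands the job in, once; it reports no verdict.
The state is a dict: "time": time; "qpos": joint angles; "joint_vel": joint speeds; "joint_torque": joint torques, N m; "tcp_pos": TCP position; "eef_rot": TCP orientation; "wrist_force": force on the tool from outside, world axes, zero at the start; "moment": the same for the moment, N m; "finger_gap": finger opening in mm.
Only numpy, scipy, OpenCV 4.12 (cv2) and the standard library are available. Lean on these libraries where they do the work, as an engineer would, in place of code of your own. Each camera call takes 0.05 s, during which the arm holds its last target. There are 200 camera calls.

## Working session

There is one attempt and no reset: what is moved stays moved. The work goes in short steps, Python scripts to look and compute and a tool call to move; the robot and the scene stay as the last step left them, time stands still between calls to the robot, and variables do not carry over. Pictures are saved under pics/ and viewed, about 8 in all and at most 12, crops included, and the job is handed in when it is done.

Besides the shell and the picture viewer there is one more tool, called after "Request:" as name(argument=value, ...), one argument or row to a line, values as JSON. carry_out: Moves the arm, as the interface text tells. Its arguments: {"type":"object","properties":{"increments":{"type":"array","items":{"type":"number"}}},"required":["increments"]}

```bash
mkdir -p pics; python3 - <<'E'
from bench import r, grab_frame
import cv2, numpy as np
for n in("scene","top"):
    f=grab_frame(n); cv2.imwrite(f"pics/{n}0.png",f["color"][:,:,::-1]); np.savez(f"{n}0.npz",**f)
    print(n,f["camera_matrix"].tolist(),f["distortion"],np.round(f["view"],3).tolist())
s=r.read_state();print(s)
E
```

```text
scene [[436.5043569800795, 0.0, 283.44282438351524], [0.0, 436.5043569800795, 202.85020465993657], [0.0, 0.0, 1.0]] [0.01638765 0.         0.         0.         0.        ] [[0.998, -0.06, 0.02, -591.881], [-0.016, -0.55, -0.835, 152.308], [0.061, 0.833, -0.55, 917.262], [0.0, 0.0, 0.0, 1.0]]
top [[458.0454683707893, 0.0, 270.8814108449837], [0.0, 458.0454683707893, 209.2134048339306], [0.0, 0.0, 1.0]] [0.02745965 0.         0.         0.         0.        ] [[0.024, -0.999, -0.021, 86.316], [-0.994, -0.022, -0.105, 615.512], [0.104, 0.023, -0.994, 1001.647], [0.0, 0.0, 0.0, 1.0]]
{'time': 0.1, 'qpos': array([-74.3532014 ,  17.85767386,   0.80134608,  86.68426837,
        -0.25184933,  75.58720167,  -1.55846132]), 'joint_vel': array([ 0.03317355,  0.00352486, -0.01425027, -0.13126904,  0.05825413,
        0.05944616, -0.00067142]), 'joint_torque': array([ 3.94398176e-04, -3.80852580e+01,  1.46502061e-01, -2.31239623e+01,
        1.23588080e-02,  8.25366791e-03,  1.06326894e-05]), 'tcp_pos': array([170.16595967, 522.69942419, 403.70131318]), 'eef_rot': array([[-5.97808608e-04, -9.50887945e-01,  3.09534745e-01],
       [-2.14143345e-03,  3.09535308e-01,  9.50885539e-01],
       [-9.99997528e-01, -9.44004956e-05, -2.22130612e-03]]), 'wrist_force': array([-0.71576874, -0.27734895,  0.21209676]), 'moment': array([ 0.02119311, -0.0248369 ,  0.0181624 ]), 'finger_gap': 85.42168551196141}
```

View pics/top0.png

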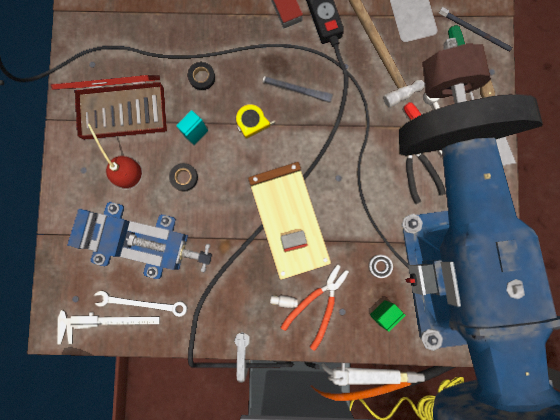

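View pics/scene0.png

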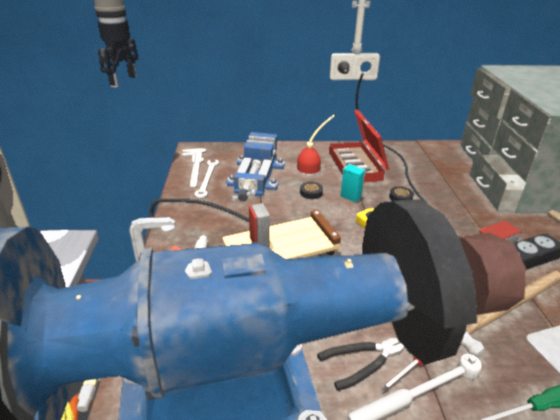

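Top view: board with the strip at about (274,173), its lower corners at about (281,278) and (330,264). The block stands at (293,240) with red towards the robot. The grinder is on the right (x>400), the bearing at (381,266) and the coupler at (284,300). Next I'll zoom in for corners.

```bash
cat > h.py <<'E'
import numpy as np, cv2
def world(f,pix,z):
    K,D,V=f["camera_matrix"],f["distortion"],f["view"]
    p=cv2.undistortPoints(np.array(pix,float).reshape(-1,1,2),K,D).reshape(-1,2)
    R,t=V[:3,:3],V[:3,3]; c=-R.T@t
    d=np.c_[p,np.ones(len(p))]@R
    return c+d*((z-c[2])/d[:,2])[:,None]
def proj(f,P):
    V=f["view"]; return cv2.projectPoints(np.array(P,float),cv2.Rodrigues(V[:3,:3])[0],V[:3,3],f["camera_matrix"],f["distortion"])[0].reshape(-1,2)
E
python3 - <<'E'
import numpy as np,cv2
f=dict(np.load("top0.npz")); im=f["color"][150:290,230:350,::-1]
cv2.imwrite("pics/crop1.png",cv2.resize(im,None,fx=4.2,fy=4.2,interpolation=cv2.INTER_CUBIC))
from h import *
print(world(f,[(393,266),(381,266),(284,300),(183,177),(405,220)],0).round())
print(world(f,[(400,140),(445,180),(470,120)],150).round())
E
```

```text
[[ 493. -181.    0.]
 [ 492. -154.    0.]
 [ 409.   66.    0.]
 [ 689.  310.    0.]
 [ 599. -209.    0.]]
[[ 747. -159.  150.]
 [ 667. -248.  150.]
 [ 791. -299.  150.]]
```

View pics/crop1.png

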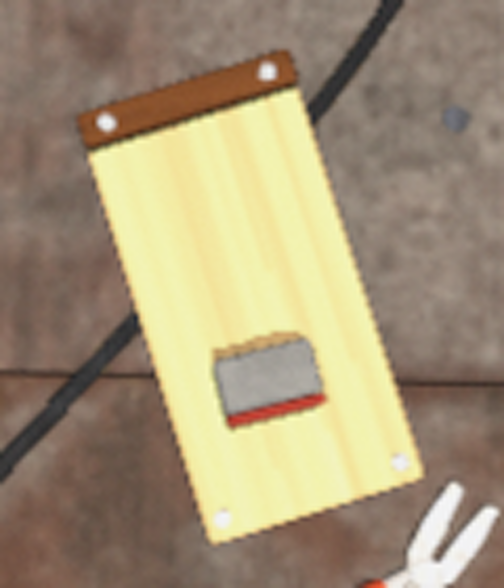

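```bash
python3 - <<'E'
import numpy as np
from h import *
f=dict(np.load("top0.npz")); g=lambda L:np.array(L)/4.2+[230,150]
b=world(f,g([(213,543),(423,475)]),32); s=world(f,g([(78,118),(290,50)]),52); si=world(f,g([(90,150),(298,88)]),52)
bt=world(f,g([(215,357),(310,340),(325,400),(228,425)]),122)
V=f["view"];print("cam",-V[:3,:3].T@V[:3,3])
for n,x in zip("b s si bt".split(),(b,s,si,bt)):print(n,x.round(1).tolist(), np.linalg.norm(np.diff(x,axis=0),axis=1).round(1))
rear=b.mean(0)[:2];out=s.mean(0)[:2];ex=out-rear;print(np.linalg.norm(ex));ex/=np.linalg.norm(ex);c=(rear+out)/2
lat=(b[0]-b[1]+s[0]-s[1])[:2];print("heading",np.degrees(np.arctan2(ex[1],ex[0])),np.degrees(np.arctan2(-lat[0],lat[1])),"c",c)
d=bt[:,:2]-c;ey=np.array([-ex[1],ex[0]]);print(np.c_[d@ex,d@ey].round(1),bt.mean(0))
E
```

```text
cam [ 505.39778769   76.23549121 1062.24432012]
b [[457.3, 74.9, 32.0], [495.8, -35.6, 32.0]] [117.]
s [[680.2, 151.7, 52.0], [719.2, 39.6, 52.0]] [118.7]
si [[663.2, 144.8, 52.0], [698.8, 35.0, 52.0]] [115.4]
bt [[551.3, 76.0, 122.0], [560.7, 29.8, 122.0], [531.7, 22.1, 122.0], [518.4, 69.0, 122.0]] [47.1 30.1 48.7]
235.75435642127403
heading 18.803329055819308 19.204767189094703 c [588.15320337  57.66248855]
[[-28.9  29.2]
 [-34.9 -17.5]
 [-64.9 -15.5]
 [-62.4  33.2]] [540.53997452  49.22093828 122.        ]
```

Request:
carry_out(
  increments=[0,0,0,-0.1616,0,0,-0.5,0,0,0,-0.1616,0,0,-0.5,0,0,0,-0.1616,0,0,-0.5,0,0,0,-0.1616,0,0,-0.5,0,0,0,0,0,0,-0.5],
)

```text
time: 0.72
tcp_pos: [170.3, 522.8, 404.1]
eef_rot: [[-0.0, -0.946, -0.324], [-0.001, -0.324, 0.946], [-1.0, 0.001, -0.001]]
wrist_force: [-0.7, 0.8, -0.0]
finger_gap: 21.5
```

Request:
carry_out(
  increments=[0,-0.01125,-0.0473,0,0,0,-0.5,0,-0.01125,-0.0473,0,0,0,-0.5,0,-0.01125,-0.0473,0,0,0,-0.5,0,-0.01125,-0.0473,0,0,0,-0.5,0,-0.01125,-0.0473,0,0,0,-0.5],
)

```text
time: 1.35
tcp_pos: [301.1, 316.1, 404.6]
eef_rot: [[0.0, -0.947, -0.323], [0.0, -0.323, 0.947], [-1.0, -0.0, 0.0]]
wrist_force: [0.4, -0.3, 0.1]
finger_gap: 21.5
```

Request:
carry_out(
  increments=[0,-0.01125,-0.0473,0,0,0,-0.5,0,-0.01125,-0.0473,0,0,0,-0.5,0,-0.01125,-0.0473,0,0,0,-0.5,0,-0.01125,-0.0473,0,0,0,-0.5,0,0,0,0,0,0,-0.5],
)

```text
time: 1.98
tcp_pos: [406.4, 149.3, 404.8]
eef_rot: [[0.001, -0.949, -0.314], [-0.002, -0.314, 0.949], [-1.0, -0.0, -0.002]]
wrist_force: [-0.3, 1.0, -0.8]
finger_gap: 21.3
```

Request:
carry_out(
  increments=[0,-0.011,-0.046,0,0,0,-0.5,0,-0.011,-0.046,0,0,0,-0.5,0,-0.011,-0.046,0,0,0,-0.5,0.04,0,0,0,0,0,-0.5,0,0,0,0,0,0,-0.5],
)

```text
time: 2.6
tcp_pos: [479.2, 34.6, 361.9]
eef_rot: [[-0.008, -0.946, -0.325], [-0.0, -0.325, 0.946], [-1.0, 0.008, 0.002]]
wrist_force: [0.6, 1.0, 1.4]
finger_gap: 21.6
```

Request:
carry_out(
  increments=[0.042,0,0,0,0,0,-0.5,0.042,0,0,0,0,0,-0.5,0,0,0,0,0,0,-0.5],
)

```text
time: 2.98
tcp_pos: [479.2, 35.4, 279.2]
eef_rot: [[-0.006, -0.945, -0.327], [-0.0, -0.327, 0.945], [-1.0, 0.006, 0.002]]
wrist_force: [0.1, -0.5, 0.6]
finger_gap: 21.1
```

```bash
cat > look.py <<'E'
import sys
from bench import r, grab_frame
import numpy as np,cv2
n,cam,x0,y0,w,h,s=sys.argv[1],sys.argv[2],*map(float,sys.argv[3:])
f=grab_frame(cam); np.savez(n+".npz",**f)
im=f["color"][int(y0):int(y0+h),int(x0):int(x0+w),::-1]
cv2.imwrite(f"pics/{n}.png",cv2.resize(im,None,fx=s,fy=s,interpolation=cv2.INTER_CUBIC))
st=r.read_state();print(st["time"],st["tcp_pos"].round(1),st["eef_rot"].round(3).tolist())
E
python3 look.py top1 top 220 140 150 150 4
```

```text
3.025 [480.6  35.1 281.1] [[-0.001, -0.945, -0.327], [0.0, -0.327, 0.945], [-1.0, 0.001, 0.001]]
```

View pics/top1.png

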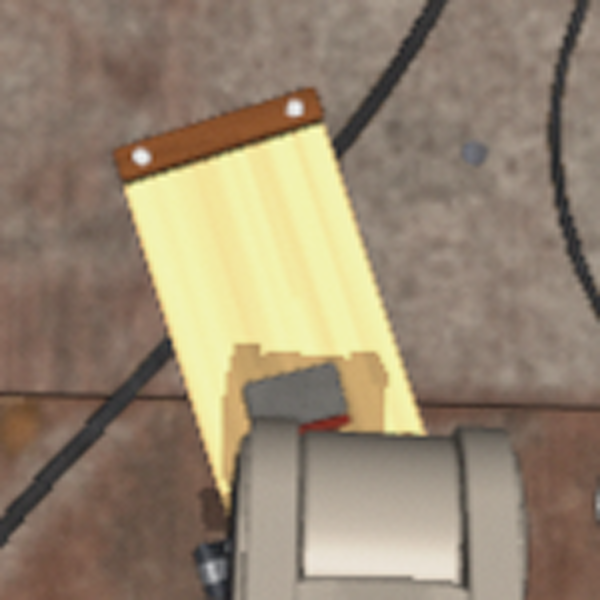

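Hand is directly behind the block (block at about (295,392) in the crop) and nothing has moved. Now pushing high.

Request:
carry_out(
  increments=[0,-0.006,-0.006,0,0,0,-0.5,0,-0.006,0,0,0,0,-0.5,0,-0.006,0,0,0,0,-0.5,0,-0.005,0,0,0,0,-0.5,0,-0.004,0,0,0,0,-0.5],
)

```text
time: 3.65
tcp_pos: [508.6, 37.1, 280.7]
eef_rot: [[-0.0, -0.945, -0.326], [0.0, -0.326, 0.945], [-1.0, -0.0, 0.0]]
wrist_force: [0.1, -0.4, 0.1]
finger_gap: 21.7
```

Request:
carry_out(
  increments=[0,-0.004,0,0,0,0,-0.5,0,-0.004,0,0,0,0,-0.5,0,-0.004,0,0,0,0,-0.5,0,-0.004,0,0,0,0,-0.5,0,-0.004,0,0,0,0,-0.5],
)

```text
time: 4.28
tcp_pos: [527.4, 43.5, 280.7]
eef_rot: [[0.0, -0.946, -0.326], [0.0, -0.326, 0.946], [-1.0, -0.0, -0.0]]
wrist_force: [0.1, 0.2, -0.1]
finger_gap: 21.1
```

```bash
python3 look.py top2 top 220 140 150 150 4
```

```text
4.325 [527.9  43.7 280.8] [[0.001, -0.945, -0.326], [0.0, -0.326, 0.945], [-1.0, -0.001, -0.0]]
```

View pics/top2.png

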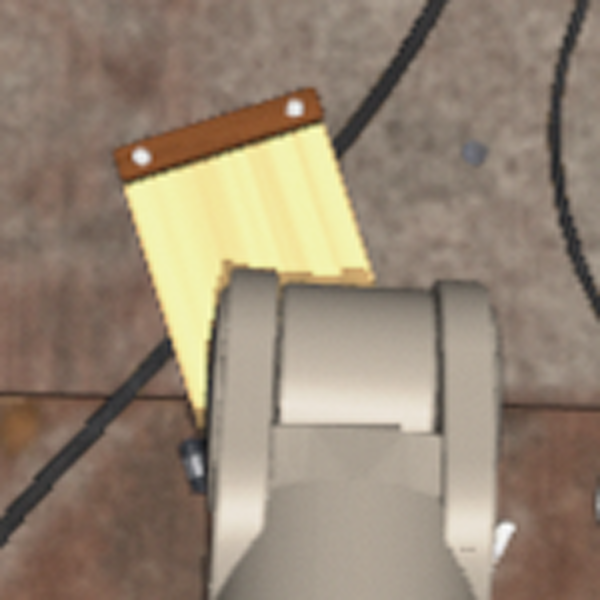

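The arm hides the block from above. The tool is about 14 mm past expected contact, so I'll keep pushing.

Request:
carry_out(
  increments=[0,-0.004,0,0,0,0,-0.5,0,-0.004,0,0,0,0,-0.5,0,-0.004,0,0,0,0,-0.5,0,-0.004,0,0,0,0,-0.5,0,-0.003,0,0,0,0,-0.5],
)

```text
time: 4.95
tcp_pos: [545.4, 49.7, 280.7]
eef_rot: [[0.0, -0.945, -0.326], [0.0, -0.326, 0.945], [-1.0, -0.0, 0.0]]
wrist_force: [0.2, -0.1, 0.2]
finger_gap: 21.1
```

```bash
python3 look.py sc1 scene 120 140 260 200 3
```

```text
5.0 [545.7  49.8 280.7] [[0.001, -0.945, -0.326], [0.0, -0.326, 0.945], [-1.0, -0.001, -0.0]]
```

View pics/sc1.png

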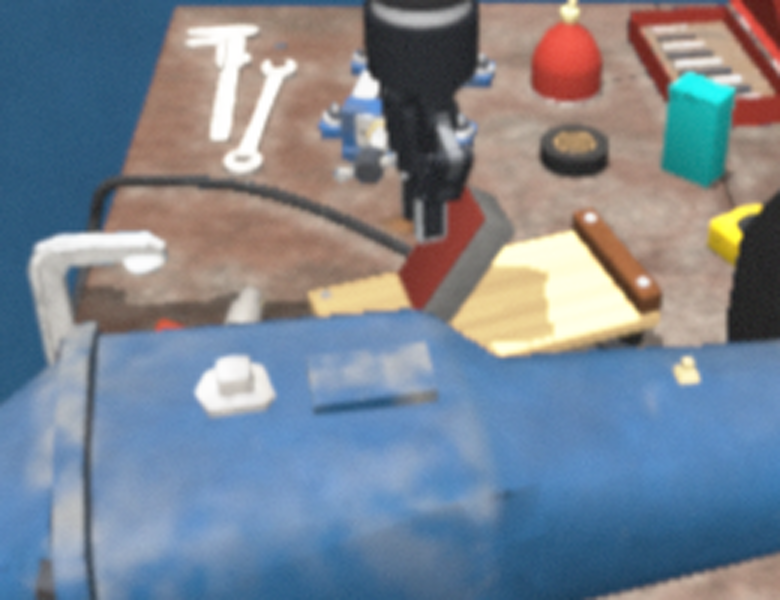

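The block is tipping towards the stop, red side up (crop (450,250)). I'll let it fall and back away.

Request:
carry_out(
  increments=[0,-0.003,0,0,0,0,-0.5,0,0,0,0,0,0,-0.5,0,0,0,0,0,0,-0.5,0,0.03,0,0,0,0,-0.5,0,0.04,0,0,0,0,-0.5],
)

```text
time: 5.62
tcp_pos: [481.5, 27.7, 280.7]
eef_rot: [[0.001, -0.945, -0.326], [-0.0, -0.326, 0.945], [-1.0, -0.001, -0.001]]
wrist_force: [-0.4, 0.0, -0.2]
finger_gap: 21.3
```

Request:
carry_out(
  increments=[0,0.01,0,0,0,0,-0.5,0,0,0,0,0,0,-0.5],
)

```text
time: 5.88
tcp_pos: [472.3, 24.4, 281.0]
eef_rot: [[0.001, -0.946, -0.325], [0.001, -0.325, 0.946], [-1.0, -0.001, 0.0]]
wrist_force: [0.1, 0.5, 0.1]
finger_gap: 21.3
```

```bash
python3 look.py top3 top 220 140 150 150 4
```

```text
5.925 [473.   24.8 281.2] [[0.002, -0.945, -0.326], [0.001, -0.326, 0.945], [-1.0, -0.002, -0.0]]
```

View pics/top3.png

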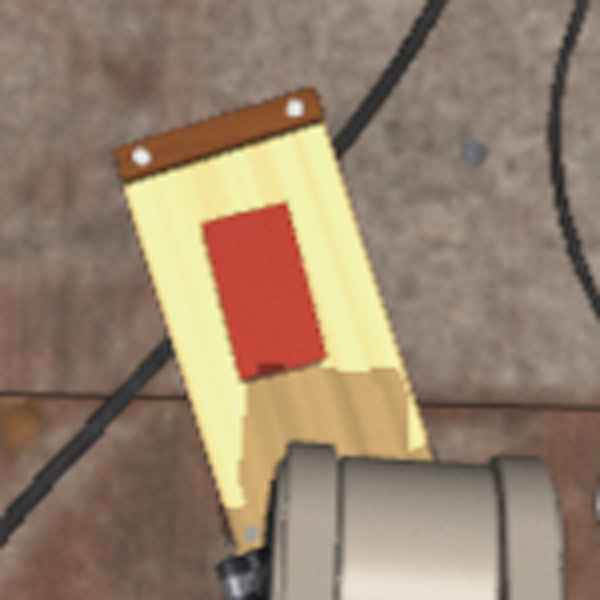

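The block lies flat, red up, centred at about crop (264,292), and slightly askew. Measuring its pose.

```bash
cat > meas.py <<'E'
import sys
from h import *
f=dict(np.load(sys.argv[1])); c=f["color"].astype(int)
C=np.array([588.2,57.7]);a=np.radians(19.0);ex=np.array([np.cos(a),np.sin(a)]);ey=np.array([-ex[1],ex[0]])
m=((c[...,0]>90)&(c[...,1]<c[...,0]*.45)&(c[...,2]<c[...,0]*.45)).astype(np.uint8); m[:,:240]=0;m[:,345:]=0;m[:187]=0;m[280:]=0
cn=max(cv2.findContours(m,0,cv2.CHAIN_APPROX_NONE)[0],key=cv2.contourArea)[:,0,:]
w=world(f,cn,66)[:,:2]-C; w=np.c_[w@ex,w@ey].astype(np.float32)
R=cv2.minAreaRect(w);b=cv2.boxPoints(R);print("rect",R,b.round(1).tolist())
# strip inner top edge, pixel transitions yellow->brown
si=world(f,[(251.4,185.7),(301,171)],52)[:,:2]-C;print("strip",np.c_[si@ex,si@ey])
E
python3 meas.py top3.npz
```

```text
rect ((18.07815933227539, 4.24772834777832), (46.54783630371094, 87.2534408569336), 86.36485290527344) [[-26.899999618530273, -16.200000762939453], [60.099998474121094, -21.700000762939453], [63.099998474121094, 24.700000762939453], [-24.0, 30.200000762939453]]
strip [[ 99.27654436  58.00409761]
 [ 97.04372326 -57.53187612]]
```

```bash
python3 - <<'E'
from h import *
f=dict(np.load("top0.npz")); c=f["color"].astype(int)
y=((c[...,0]>190)&(c[...,1]>180)&(c[...,2]>100)&(c[...,0]-c[...,2]>30)).astype(np.uint8);y[:,:230]=0;y[:,350:]=0;y[:150]=0;y[290:]=0
L=[];Rr=[]
for r in range(192,258):
    x=np.flatnonzero(y[r])
    if r>190: L.append((x[0]-.5,r))
    if r<256: Rr.append((x[-1]+.5,r))
T=[]
for q in range(255,299):
    T.append((q,np.flatnonzero(y[:,q])[0]-.5))
def fit(P,z):
    w=world(f,P,z)[:,:2].astype(np.float32); v=cv2.fitLine(w,cv2.DIST_HUBER,0,.01,.01).ravel();return np.degrees(np.arctan2(v[1],v[0]))%180,v[2:]
for P,z in((L,32),(Rr,32),(T,52)):print(fit(P,z))
E
```

```text
(np.float32(19.179745), array([578.27496, 118.11068], dtype=float32))
(np.float32(18.773077), array([583.6683   ,  -4.8941455], dtype=float32))
(np.float32(108.84104), array([681.37976,  89.24829], dtype=float32))
```

Request:
carry_out(
  increments=[0.031,0,0,0,0,0,-0.5,0.031,0,0,0,0,0,-0.5,0,-0.03,0,0,0,0,-0.5,0,-0.03,0,0,0,0,-0.5,0,-0.01,0,0,0,0,-0.5],
)

```text
time: 6.55
tcp_pos: [540.9, 48.7, 218.6]
eef_rot: [[0.002, -0.945, -0.328], [0.0, -0.328, 0.945], [-1.0, -0.002, -0.001]]
wrist_force: [-0.8, -0.2, 0.1]
finger_gap: 21.2
```

Request:
carry_out(
  increments=[0,-0.005,0,0,0,0,-0.5,0,-0.005,0,0,0,0,-0.5,0,-0.005,0,0,0,0,-0.5,0,-0.005,0,0,0,0,-0.5,0,-0.004,0,0,0,0,-0.5],
)

```text
time: 7.18
tcp_pos: [561.2, 55.1, 218.7]
eef_rot: [[-0.0, -0.946, -0.325], [-0.0, -0.325, 0.946], [-1.0, 0.0, 0.0]]
wrist_force: [-0.3, -0.2, 1.0]
finger_gap: 21.1
```

```bash
python3 look.py top4 top 220 140 150 150 4; python3 meas.py top4.npz
```

```text
7.225 [561.8  55.3 218.8] [[0.001, -0.945, -0.326], [0.0, -0.326, 0.945], [-1.0, -0.001, -0.0]]
rect ((68.3833999633789, -10.671106338500977), (13.17063045501709, 6.656683444976807), 72.20734405517578) [[63.20000076293945, -15.899999618530273], [69.5, -18.0], [73.5999984741211, -5.400000095367432], [67.19999694824219, -3.4000000953674316]]
strip [[ 99.27654436  58.00409761]
 [ 97.04372326 -57.53187612]]
```

View pics/top4.png

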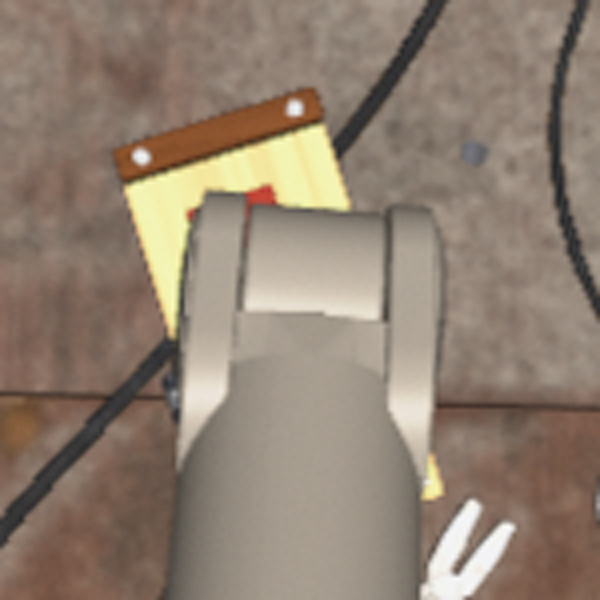

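Front edge of the block is at about crop (230,195), roughly 26 mm short of the stop. I'll back off and check squareness numerically before the last push.

Request:
carry_out(
  increments=[0,0.03,0,0,0,0,-0.5,0,0.03,0,0,0,0,-0.5,0,0.03,0,0,0,0,-0.5,0,0,0,0,0,0,-0.5],
)

```text
time: 7.72
tcp_pos: [474.2, 24.9, 218.6]
eef_rot: [[-0.002, -0.946, -0.324], [0.0, -0.324, 0.946], [-1.0, 0.002, 0.001]]
wrist_force: [-0.1, 0.4, 0.3]
finger_gap: 21.2
```

```bash
python3 look.py top5 top 220 140 150 150 4; python3 meas.py top5.npz
```

```text
7.775 [475.8  25.6 219. ] [[0.001, -0.946, -0.325], [0.001, -0.325, 0.946], [-1.0, -0.001, 0.0]]
rect ((29.23996353149414, 7.199188232421875), (87.20415496826172, 46.65248489379883), 0.20411013066768646) [[-14.399999618530273, 30.399999618530273], [-14.300000190734863, -16.299999237060547], [72.9000015258789, -16.0], [72.80000305175781, 30.700000762939453]]
strip [[ 99.27654436  58.00409761]
 [ 97.04372326 -57.53187612]]
```

Square to 0.2°, about 24 mm short. Final push.

Request:
carry_out(
  increments=[0,-0.03,0,0,0,0,-0.5,0,-0.03,0,0,0,0,-0.5,0,-0.025,0,0,0,0,-0.5,0,-0.005,0,0,0,0,-0.5,0,-0.005,0,0,0,0,-0.5],
)

```text
time: 8.4
tcp_pos: [565.8, 56.7, 218.4]
eef_rot: [[-0.001, -0.945, -0.326], [-0.0, -0.326, 0.945], [-1.0, 0.001, 0.0]]
wrist_force: [-1.1, 0.1, 0.6]
finger_gap: 21.1
```

Request:
carry_out(
  increments=[0,-0.004,0,0,0,0,-0.5,0,-0.004,0,0,0,0,-0.5,0,-0.004,0,0,0,0,-0.5,0,-0.003,0,0,0,0,-0.5,0,0,0,0,0,0,-0.5],
)

```text
time: 9.02
tcp_pos: [580.4, 61.7, 218.8]
eef_rot: [[0.001, -0.945, -0.326], [0.0, -0.326, 0.945], [-1.0, -0.001, -0.0]]
wrist_force: [-0.2, 0.0, 0.5]
finger_gap: 21.2
```

Request:
carry_out(
  increments=[0,-0.002,0,0,0,0,-0.5,0,-0.001,0,0,0,0,-0.5,0,0,0,0,0,0,-0.5],
)

```text
time: 9.4
tcp_pos: [583.0, 62.6, 218.7]
eef_rot: [[0.0, -0.946, -0.326], [0.0, -0.326, 0.946], [-1.0, -0.0, -0.0]]
wrist_force: [-1.2, -0.1, -0.8]
finger_gap: 21.1
```

Request:
carry_out(
  increments=[0,-0.001,0,0,0,0,-0.5,0,-0.001,0,0,0,0,-0.5,0,0,0,0,0,0,-0.5],
)

```text
time: 9.78
tcp_pos: [585.0, 63.3, 218.7]
eef_rot: [[0.0, -0.945, -0.326], [0.0, -0.326, 0.945], [-1.0, -0.0, -0.0]]
wrist_force: [-0.7, 0.3, 0.5]
finger_gap: 21.3
```

Request:
carry_out(
  increments=[0,-0.001,0,0,0,0,-0.5,0,0,0,0,0,0,-0.5],
)

```text
time: 10.02
tcp_pos: [585.9, 63.6, 218.7]
eef_rot: [[0.0, -0.945, -0.326], [0.0, -0.326, 0.945], [-1.0, -0.0, 0.0]]
wrist_force: [0.2, -0.6, 0.5]
finger_gap: 21.5
```

Request:
carry_out(
  increments=[0,-0.001,0,0,0,0,-0.5,0,0,0,0,0,0,-0.5],
)

```text
time: 10.28
tcp_pos: [586.8, 64.0, 218.7]
eef_rot: [[0.0, -0.945, -0.326], [0.0, -0.326, 0.945], [-1.0, -0.0, -0.0]]
wrist_force: [-1.5, 0.2, 0.7]
finger_gap: 21.0
```

Request:
carry_out(
  increments=[0,-0.001,0,0,0,0,-0.5,0,0,0,0,0,0,-0.5],
)

```text
time: 10.52
tcp_pos: [587.6, 64.2, 218.7]
eef_rot: [[-0.0, -0.945, -0.326], [-0.0, -0.326, 0.945], [-1.0, 0.0, 0.0]]
wrist_force: [-0.9, -0.4, 0.9]
finger_gap: 21.5
```

Request:
carry_out(
  increments=[0,-0.001,0,0,0,0,-0.5,0,0,0,0,0,0,-0.5],
)

```text
time: 10.78
tcp_pos: [588.0, 64.2, 218.6]
eef_rot: [[-0.002, -0.946, -0.325], [-0.0, -0.325, 0.946], [-1.0, 0.002, 0.0]]
wrist_force: [-4.1, -0.5, 3.2]
finger_gap: 21.4
```

```bash
python3 look.py sc2 scene 180 160 200 150 4
```

```text
10.825 [588.   64.2 218.6] [[-0.002, -0.946, -0.325], [-0.0, -0.325, 0.946], [-1.0, 0.002, 0.0]]
```

View pics/sc2.png

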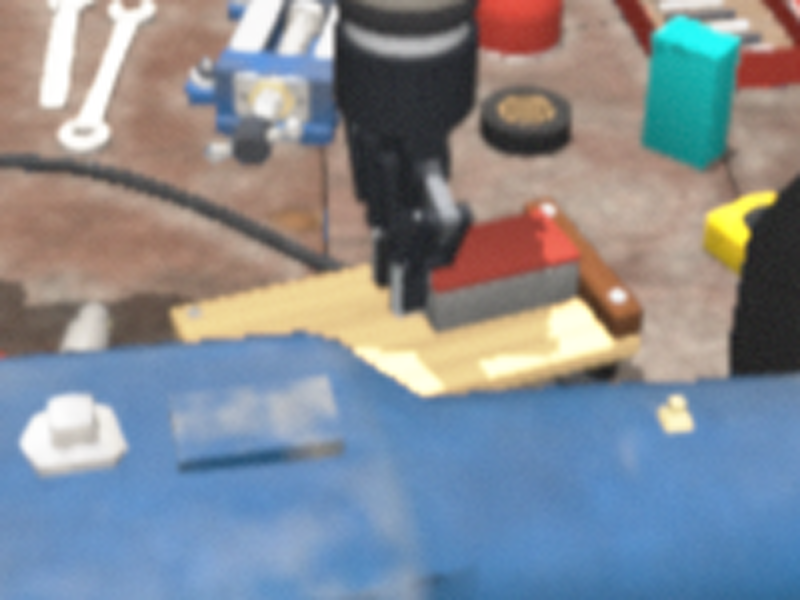

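The force has risen to about 5 N, and the scene view shows the block against the strip (front at crop (580,255), strip at (600,270)). Backing away to check.

Request:
carry_out(
  increments=[0,-0.001,0,0,0,0,-0.5,0,0,0,0,0,0,-0.5],
)

```text
time: 11.08
tcp_pos: [588.3, 64.3, 218.4]
eef_rot: [[-0.004, -0.946, -0.325], [-0.001, -0.325, 0.946], [-1.0, 0.004, 0.001]]
wrist_force: [-6.7, -0.7, 5.1]
finger_gap: 21.3
```

Request:
carry_out(
  increments=[0,0.01,0,0,0,0,-0.5,0,0.03,0,0,0,0,-0.5,0,0.04,0,0,0,0,-0.5,0,0.03,0,0,0,0,-0.5,-0.05,0,0,0,0,0,-0.5],
)

```text
time: 11.7
tcp_pos: [480.2, 28.1, 264.7]
eef_rot: [[-0.013, -0.946, -0.324], [-0.001, -0.324, 0.946], [-1.0, 0.013, 0.003]]
wrist_force: [1.5, 1.2, -0.2]
finger_gap: 21.6
```

Request:
carry_out(
  increments=[-0.06,0.01,0,0,0,0,-0.5,0,0,0,0,0,0,-0.5,0,0,0,0,0,0,-0.5],
)

```text
time: 12.08
tcp_pos: [476.1, 26.0, 328.9]
eef_rot: [[0.002, -0.945, -0.326], [0.001, -0.326, 0.945], [-1.0, -0.002, 0.0]]
wrist_force: [-0.3, -0.5, 0.2]
finger_gap: 21.5
```

```bash
python3 look.py top6 top 150 130 260 190 3; python3 meas.py top6.npz
```

```text
12.125 [475.8  26.1 327.9] [[-0.001, -0.945, -0.326], [0.0, -0.326, 0.945], [-1.0, 0.0, 0.001]]
rect ((48.4391975402832, 7.381082534790039), (73.12042999267578, 46.721954345703125), 0.02316417545080185) [[11.899999618530273, 30.700000762939453], [11.899999618530273, -16.0], [85.0, -16.0], [85.0, 30.799999237060547]]
strip [[ 99.27654436  58.00409761]
 [ 97.04372326 -57.53187612]]
```

View pics/top6.png

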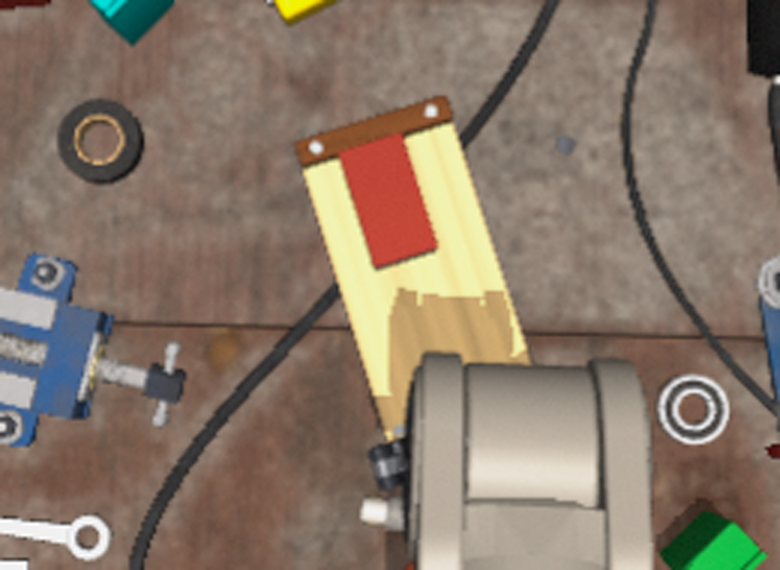

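The red block meets the strip (crop (372,145)), parallel to the board edges. The hand is clear and the tape roll and bearing are where they were. Handing in.

```bash
python3 -c "
from bench import r
print(r.sign_off(), r.read_state()['time'])"
```

```text
the job is handed in; nothing more can be done
the job is handed in; nothing more can be done
```

The block is parked flat, red side up, against the stop strip, and the job is handed in; sign-off gives no verdict, so I can't confirm the score.

- **What I did:** I tipped the block with a high push from two slightly spread fingers. It dropped flat about 35 mm short of the stop and 3.6° askew. Pushing it low on its trailing end brought it to 0.2°, and I then pushed it into the strip until the force rose to about 8 N. The hand then backed off and rose clear.
- **Last checks:** At about 12 s of the 58 s allowed, the block measured about 0° to the board and about 7 mm off its centre line. The trailing end measured about 12 mm along the board (10.5 after correcting for edge shrinkage), which puts the leading end at about 100 mm. The tape roll and bearing look unmoved in the last top view. The coupler was partly hidden by the arm and was not measured; the fingers never went below about 45 mm.
- **Where the checks disagree:** My fit of the stop's face came out at 98.4 mm instead of the nominal 100 mm, which is within the calibration error. The last automatic measurement clipped the block's front edge, so flushness rests on the trailing end, the contact force and the picture.

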